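# Pull out the lamp tray and hold its telescopic lamp at full height

## Task

Pull the lamp tray out of the small blue cabinet to its stop. Then squeeze the black lamp head across its red release button and draw the telescopic mast straight up, past its first stop to the second, so that both sections are fully out. Finish while still holding the lamp up there with the tray out (the mast does not lock and sinks if let go), and leave the glass and other things on the bench undisturbed.

Things in the scene. Friction and masses are not known exactly. Their poses are not given: they have to be found in the camera images.
- cabinet: small blue sheet-metal cabinet, fixed to the bench, 150 deep (x) x 170 wide (y) x 190 high; origin under its centre, its open front looks along its -x; the tray slides out along -x
- tray (a joint): how far the tray is pulled out, m: 0 closed, 0.11 at its stop; it slides with about 3 N of friction and stays where it is left
- tray_handle (a point): middle of the tray's steel bar handle (round bar 12 thick, 90 long, lying along the cabinet's y), 160 above the bench, 45 in front of the tray's grey front panel (panel 10 thick, its top 184 above the bench); 132 before the cabinet's origin when closed; pinch it from above with the fingers on its front and rear
- lamp_head: black block 28 (x) x 32 (y) x 46 high on top of the mast, axes parallel to the cabinet's; origin at the centre of its underside, 130 above the bench when the mast is down; a yellow lamp 30 in diameter sticks out of its -x face from 20 to 38 before the axis. With the tray out, the mast axis stands 55 before the cabinet's front edge
- lamp_grip (a point): centre of the lamp head at button height, 24 above its underside, 154 above the bench with the mast down: where to take it from above, with the fingers closing along the cabinet's y (one pad on the red button, the other on the ribbed side)
- button_face (a point): centre of the outer face of the red release button (20 wide x 28 high) on the head's +y side; it stands 8 out of the side (24 from the mast axis) and goes 7 in; a steel latch tongue hangs below it and hooks under a bracket (top 117 above the bench) beside the mast, so that the mast comes up only while the button is in
- release (a joint): how far the button is pressed, m: 0 out, 0.007 fully in (spring, 3 N rising to 6.5 N); below about 0.004 the latch holds the mast down
- inner_section (a joint): how far the inner section, with the lamp head, is out of the middle section, m: 0 to 0.07; slides lightly and comes first: its end is the first stop. With the lamp head it weighs 0.3 kg
- middle_section (a joint): how far the middle section is out of the bottom tube, m: 0 to 0.07; stiffer, comes after the first stop (5 to 6 N of pull in all); its end is the second stop: the head is then 0.14 higher than at the start
- swan: small glass swan on a foot with a pale blue body, 32x74x83, bystander; origin under its centre
- flask: small green glass flask with a stopper, 32x32x92, bystander; origin under its centre
- yellow_jar: yellow-capped round jar, 48x48x71, bystander; origin under its centre
- blue_jar: blue-capped round jar, 48x48x63, bystander; origin under its centre
- cork: brown cork block, 45x60x35, bystander; origin under its centre
- brass: brass cylinder mould, 42x42x39, bystander; origin under its centre
- graphite: black graphite block, 50x70x22, bystander; origin under its centre

How it is judged:
On the way, in this order (a step that is already met when the one before it is completed fails the run):
1. the tray is pulled out to its stop, the mast still down (value of joint tray above 0.103 m and value of joint inner_section below 0.01 m), for 0.2 s.
2. the release button is squeezed in with the fingers, the tray out (value of joint release above 0.0045 m and value of joint tray above 0.095 m and contact force between lamp_head and the fingers above 2 N), for 0.1 s.
3. the inner section is drawn up to the first stop, gripped (value of joint inner_section above 0.063 m and value of joint tray above 0.095 m and contact force between lamp_head and the fingers above 2 N), for 0.05 s.
At the end, for the whole second after the job is handed in: the fingers are gripping the lamp head (over 2 N) and holding it still with both mast sections out (inner over 64 mm, middle over 62 mm of 70; underside of the head over 257 mm above the bench), the tray over 95 mm out of 110 (value of joint inner_section above 0.064 m and value of joint middle_section above 0.062 m and value of joint tray above 0.095 m and contact force between lamp_head and the fingers above 2 N and linear speed of lamp_head below 0.02 m/s and height (world z) of lamp_head above 0.257 m); the arm keeps its last pose, push and grip.
It fails at once if a bystander on the bench is moved by more than 20 mm (distance of any of swan, flask, yellow_jar, blue_jar, cork, brass, graphite from where it was at the start of the episode above 0.02 m).
It also fails if it takes over 45 s, if anything falls off the work surface, if the arm or the gripper's body presses on something with over 40 N, if the wrist force passes 120 N, or if a joint passes its speed limit or range.

## Robot

A 6-joint arm with a two-finger parallel gripper is mounted at the origin on a cart in front of the work surface, level with it; the furniture and walls round the work are solid. World frame = base frame: x ahead of the robot, y to its left, z up, the work surface at z = 0. Lengths are in m, angles in rad, forces in N, time in s.
With the tool pointing down it reaches from about 0.25 to 0.775 m from the base axis. Payload 4 kg.
Tool frame: the origin (TCP) lies on the centre line of the jaws, within the pads' length; the fingertips stand 14 mm ahead of it and the grasp point (between the pads) lies 5 mm behind it (robot.tcp_to_tips is the distance from the TCP to the fingertips, in m); z points along the fingers, y is the line along which they close (so a half turn about z gives the same grasp; the last joint's range is limited). The gripper opens to 94 mm and grips with 3 to 60 N. Pads are 16 mm wide; open, the fingers measure 119 mm over their backs; the gripper's body (75 mm by 177 mm) begins 78 mm behind the grasp point.
Start: joints at [-1.436, 0.087, 1.371, -0, 1.684, -0.103], TCP at [0.13, -0.535, 0.22] pointing down, gripper open.
Joint ranges: [-3.1, 3.1], [-0.76, 2.03], [0.27, 2.55], [-1.08, 4.22], [0.17, 2.65], [-2.57, 2.57]. Speed limits (rad/s): [2.79, 2.79, 3.14, 3.14, 3.14, 3.14].

## Interface

Orientations are given as [roll, pitch, yaw] about the fixed x, y, z axes, in that order (R = Rz(yaw) Ry(pitch) Rx(roll)).
In Python, from bench import robot gives the robot as it stands.
- The arm moves only by the tool carry_out, never from a script. Its argument "increments" is a list of rows, each a list of 3 entries, a list of its own where there are three numbers: the closure in counts, from 0 (fully open) to 255 (shut), then the shift along the tool's x, y, z in mm, then the turn about the tool's z in degrees. In form: [[fingers, [dx, dy, dz], twist], ...]. A call has 1 to 8 rows; each row shifts and turns the commanded pose from where the row before left it, along the tool's axes as they then stand; what a row does not reach is not made up. A row lasts 1/10 s, in which the tool goes at most 50 mm and 8.59 degrees, less where a joint would pass 70% of its speed; a pose out of reach is approached as far as the arm can. A call with a gripper value outside its range is refused whole. The fingers move at their own pace and stop on an object; the grip force is fixed at half the most. Time passes only in rows, so rows that do not move let the fingers close. It gives the time, the measured TCP pose, the force, the opening and the grip force at its end, in the units of the state.
- robot.get_obs(): the state, without advancing time (a new reading comes with each control period).
- robot.snapshot(name): name is "side" or "top" or "wrist"; returns the picture (480x640x3 uint8, blue, green, red); there is no depth.
- robot.get_calibration(name): a dict with "vfov" (degrees; the focal length in pixels is half the picture's height over the tangent of half this angle, whatever the lens; pixels are square), "cx", "cy" (the principal point, pixels), "T" (4x4, takes a point from camera to world coordinates). Camera axes: x right, y down, z forward; pixel columns grow to the right and rows downward; lengths in m; the calibration is good to about 2 mm. A picture is of the moment at which its call begins: read the wrist's pose just before it. get_calibration takes no time and is no camera call; for the wrist camera it gives the pose at the moment of the call.
- robot.close_job(): hands the job in; it is judged then, once.
The state is a dict: "time": time; "joint_positions": joint angles; "qvel": joint speeds; "joint_torque": joint torques, N m; "tool_pos": TCP position; "ee_rot": TCP orientation; "wrist_force": force on the tool from outside, world axes, zero at the start; "wrist_torque": the same for the moment, N m; "width": finger opening in m; "finger_force": force on a finger pad.
Only numpy, scipy, OpenCV 4.12 (cv2) and the standard library are available. Lean on these libraries where they do the work, as an engineer would, in place of code of your own. Each camera call takes 0.05 s, during which the arm holds its last target. There are 200 camera calls.

## Working session

There is one attempt and no reset: what is moved stays moved. The work goes in short steps, Python scripts to look and compute and a tool call to move; the robot and the scene stay as the last step left them, time stands still between calls to the robot, and variables do not carry over. Pictures are saved under pics/ and viewed, at most 10 in all, crops included, and the job is handed in when it is done.

Besides the shell and the picture viewer there is one more tool, called by a JSON object that holds its "api" and its "payload". carry_out: Moves the arm, as the interface text tells. Its arguments: {"type":"object","properties":{"increments":{"type":"array","items":{"type":"array"}}},"required":["increments"]}

```bash
mkdir -p pics; ls; python3 - <<'E'
from bench import robot
import cv2
for n in("top","side"):
    cv2.imwrite(f"pics/{n}0.png",robot.snapshot(n)); c=robot.get_calibration(n); print(n,c)
o=robot.get_obs();print({k:o[k] for k in("time","tool_pos","ee_rot","width")},robot.tcp_to_tips)
E
```

```text
pics
top {'vfov': 55.187535283144605, 'cx': 329.4313922215761, 'cy': 243.55196413842944, 'T': array([[ 0.38782312, -0.86780515,  0.31065647,  0.17976088],
       [-0.92172774, -0.36390654,  0.1341268 , -0.34034967],
       [-0.003346  , -0.33835816, -0.94101146,  1.15450619],
       [ 0.        ,  0.        ,  0.        ,  1.        ]])}
side {'vfov': 57.56092707205205, 'cx': 320.88771025040444, 'cy': 238.38689933907312, 'T': array([[ 0.99836365,  0.04106516, -0.03979541,  0.58907144],
       [ 0.05580153, -0.54750972,  0.8349367 , -1.24549724],
       [ 0.01249844, -0.8357911 , -0.5489053 ,  0.82449707],
       [ 0.        ,  0.        ,  0.        ,  1.        ]])}
{'time': 0.1, 'tool_pos': array([ 0.1294945 , -0.53406091,  0.21843106]), 'ee_rot': array([-3.13964891e+00, -2.14522918e-04,  2.37796911e-01]), 'width': 0.0938637842906566} 0.014
```

View pics/top0.png

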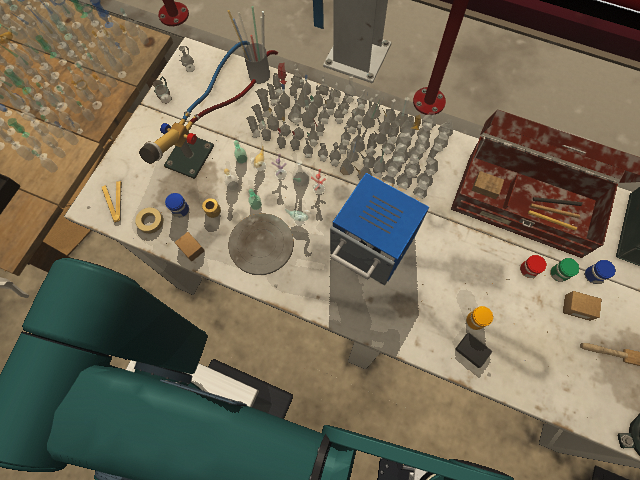

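View pics/side0.png

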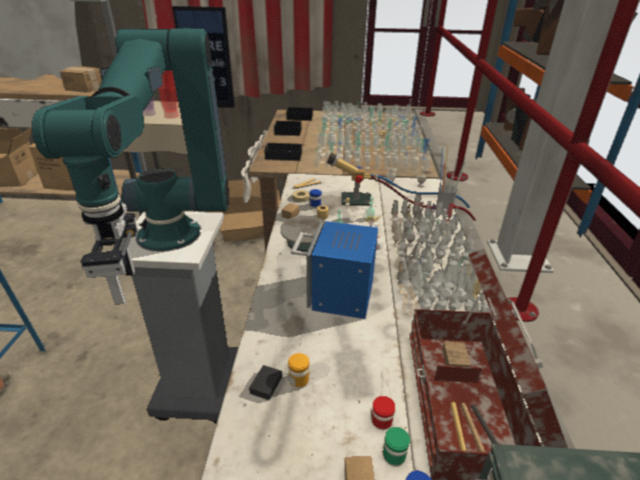

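The top view shows the cabinet's blue top at about (380,215), with its front facing the robot and down-left; the handle bar is at about (355,257) and the swan near (300,235). In the side view the cabinet is at (343,265) and the handle at (305,243). Next I measure the top's corners and the bar.

```bash
cat > h.py <<'E'
import numpy as np, cv2
def ray(c,uv):
    f=240/np.tan(np.radians(c["vfov"]/2)); uv=np.atleast_2d(uv).astype(float)
    d=np.c_[(uv[:,0]-c["cx"])/f,(uv[:,1]-c["cy"])/f,np.ones(len(uv))]
    return c["T"][:3,3], d@c["T"][:3,:3].T
def onz(c,uv,z):
    o,d=ray(c,uv); return o+d*((z-o[2])/d[:,2])[:,None]
def proj(c,P):
    f=240/np.tan(np.radians(c["vfov"]/2)); p=(np.atleast_2d(P)-c["T"][:3,3])@c["T"][:3,:3]
    return np.c_[c["cx"]+f*p[:,0]/p[:,2],c["cy"]+f*p[:,1]/p[:,2]]
E
python3 - <<'E'
from bench import robot
from h import *
im=cv2.imread("pics/top0.png");c=robot.get_calibration("top")
hsv=cv2.cvtColor(im,cv2.COLOR_BGR2HSV)
print(hsv[200,360],hsv[252,390])
m=cv2.inRange(hsv,(100,120,120),(125,255,255));m[:,:310]=0;m[:,450:]=0;m[:150]=0
m=cv2.morphologyEx(m,cv2.MORPH_CLOSE,np.ones((15,15)))
k=max(cv2.findContours(m,0,2)[0],key=cv2.contourArea);print(cv2.contourArea(k))
q=cv2.approxPolyDP(cv2.convexHull(k),6,True)[:,0];print(q)
P=onz(c,q,.19);print(P.round(4))
print("rect",cv2.minAreaRect((onz(c,k[:,0],.19)[:,:2]*1000).astype(np.float32)))
cv2.imwrite("pics/crop.png",cv2.resize(im[165:295,290:450],None,fx=4.5,fy=4.5,interpolation=cv2.INTER_CUBIC))
E
```

```text
[106 180 143] [106 186 147]
4278.0
[[365 173]
 [428 207]
 [397 258]
 [333 221]]
[[ 0.6939 -0.2117  0.19  ]
 [ 0.6679 -0.377   0.19  ]
 [ 0.5246 -0.3535  0.19  ]
 [ 0.5515 -0.1892  0.19  ]]
rect ((610.1646728515625, -283.24395751953125), (168.6813201904297, 147.95738220214844), 80.8595962524414)
```

View pics/crop.png

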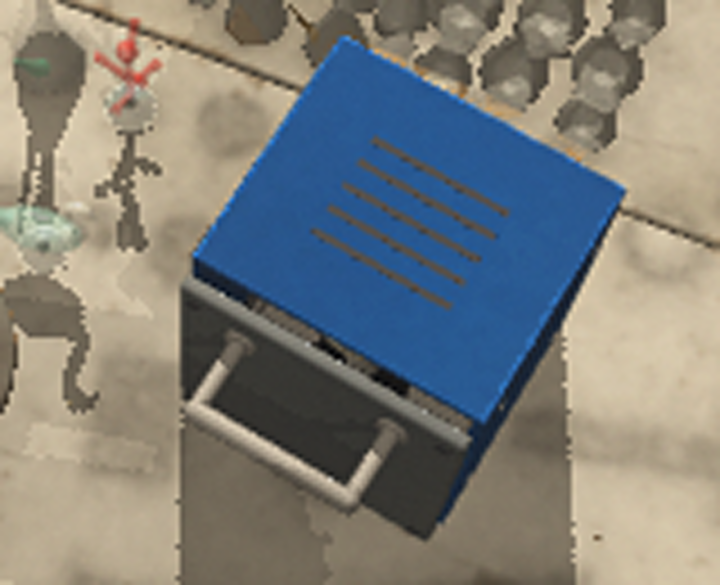

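The crop shows the cabinet's top and the grey front panel. The bar handle runs from about (333,256) to (368,277) in the full image. I check these against the model dimensions and compute the first move.

```bash
cat >> h.py <<'E'
from scipy.spatial.transform import Rotation as R
C=np.array([.610,-.283,0]);YAW=-9.14
def cab(x,y,z): return C+R.from_euler("z",YAW,degrees=True).apply([x,y,z])
def delta(robot,target,yawdeg=None):
    o=robot.get_obs();r=R.from_euler("xyz",o["ee_rot"])
    print("tool",o["tool_pos"].round(4),np.degrees(o["ee_rot"]).round(2),"t",round(o["time"],2),"w",o["width"],"q",o["joint_positions"].round(2))
    print("shift mm in tool axes",(1000*r.inv().apply(target-o["tool_pos"])).round(1), "twist",None if yawdeg is None else round((np.degrees(o["ee_rot"][2])-yawdeg+180)%360-180,2))
E
python3 - <<'E'
from bench import robot
from h import *
c=robot.get_calibration("top");s=robot.get_calibration("side")
B=onz(c,[[333.3,255.7],[367.8,277.2]],.16);print(B.round(4),B.mean(0),np.linalg.norm(B[1]-B[0]))
print("pred",cab(-.132,0,.16), cab(-.132,.045,.16),cab(-.132,-.045,.16))
print("side px pred",proj(s,[cab(-.132,.045,.16),cab(-.132,-.045,.16),cab(-.075,-.085,.19),cab(-.075,.085,.19),cab(.075,.085,.19),cab(.075,-.085,.19)]).round(0))
delta(robot,cab(-.132,0,.25),90+YAW)
E
```

```text
[[ 0.4844 -0.2181  0.16  ]
 [ 0.4675 -0.309   0.16  ]] [ 0.47590828 -0.26357657  0.16      ] 0.09242217118006367
pred [ 0.47967598 -0.26203215  0.16      ] [ 0.48682412 -0.2176035   0.16      ] [ 0.47252785 -0.30646079  0.16      ]
side px pred [[302. 234.]
 [294. 252.]
 [311. 254.]
 [325. 220.]
 [378. 227.]
 [371. 263.]]
tool [ 0.1295 -0.5341  0.2184] [-1.7989e+02 -1.0000e-02  1.3620e+01] t 0.1 w 0.0938637842906566 q [-1.44  0.09  1.37  0.    1.68 -0.1 ]
shift mm in tool axes [ 404.4 -181.9  -31.1] twist -67.24
```

{"api": "carry_out", "payload": {"increments": [[60,[20,-9,-31],0],[140,[40,-18,0],0],[140,[40,-18,0],0],[140,[40,-18,0],0],[140,[40,-18,0],0],[140,[40,-18,0],0],[140,[40,-18,0],0],[140,[40,-18,0],0]]}}

```text
time: 0.9
tool_pos: [0.3903, -0.3312, 0.25]
ee_rot: [-3.141, 0.0, 0.238]
wrist_force: [0.1, -1.1, -0.1]
width: 0.043
finger_force: 0.0
```

{"api": "carry_out", "payload": {"increments": [[140,[40,-18,0],0],[140,[30,-15,0],0],[140,[0,0,0],-8.4],[140,[0,0,0],-8.4],[140,[0,0,0],-8.4],[140,[0,0,0],-8.4],[140,[0,0,0],-8.4],[140,[0,0,0],-8.4]]}}

```text
time: 1.7
tool_pos: [0.4494, -0.2839, 0.2498]
ee_rot: [-3.14, -0.0, 1.124]
wrist_force: [0.2, 0.2, 0.6]
width: 0.0425
finger_force: 0.0
```

{"api": "carry_out", "payload": {"increments": [[140,[0,0,0],-8.4],[140,[0,0,0],-8.4],[140,[0,0,0],0]]}}

```text
time: 2.0
tool_pos: [0.4494, -0.284, 0.2499]
ee_rot: [-3.141, -0.0, 1.41]
wrist_force: [0.5, -1.2, -0.0]
width: 0.0423
finger_force: 0.0
```

```bash
python3 - <<'E'
from bench import robot
from h import *
c=robot.get_calibration("wrist");im=robot.snapshot("wrist");cv2.imwrite("pics/w1.png",im)
delta(robot,cab(-.132,0,.25),90+YAW)
print(proj(c,[cab(-.132,.045,.16),cab(-.132,-.045,.16),cab(-.132,0,.16)]).round(0))
E
```

```text
tool [ 0.4494 -0.284   0.25  ] [-1.7995e+02 -2.0000e-02  8.0650e+01] t 2.05 w 0.04204599589548225 q [-0.67  0.04  1.36 -0.    1.74 -0.51]
shift mm in tool axes [26.6 26.3 -0.1] twist -0.21
[[365. 135.]
 [362. 265.]
 [364. 203.]]
```

View pics/w1.png

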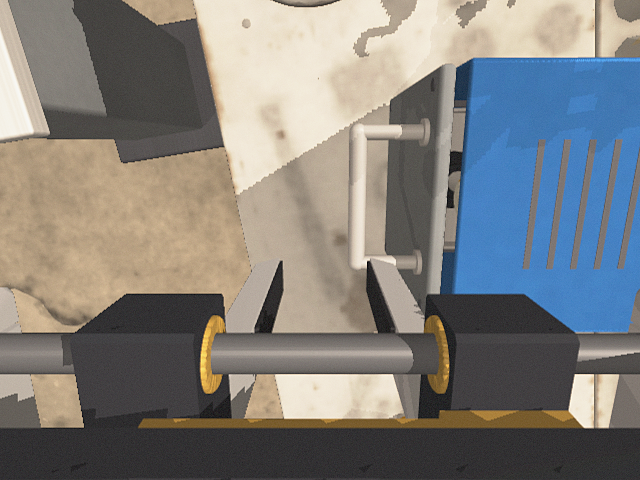

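The wrist view shows the bar from (357,128) to (357,266), about 7 px (~4–5 mm) nearer the robot than predicted. I refine it from this view.

```bash
python3 - <<'E'
from bench import robot
from h import *
c=robot.get_calibration("wrist");im=cv2.imread("pics/w1.png")
g=im.astype(int).sum(2)
pts=[]
for r in range(150,250,4):
    row=g[r,335:380]; d=np.diff(cv2.GaussianBlur(row.astype(np.float32).reshape(1,-1),(3,3),0)[0])
    pts.append((r,335+d.argmax()+.5,335+d.argmin()+.5))
pts=np.array(pts);print(pts[::4])
mid=np.median(pts[:,1:].mean(1));
cf=np.polyfit(pts[:,0],pts[:,1:].mean(1),1);print(mid,cf)
uv=[[np.polyval(cf,r),r] for r in(134,260)]
P=onz(c,uv,.16);d=P[0]-P[1];print(P.round(4),P.mean(0),np.degrees(np.arctan2(d[1],d[0]))-90)
# blue top sides
hsv=cv2.cvtColor(im,cv2.COLOR_BGR2HSV);m=cv2.inRange(hsv,(100,100,100),(125,255,255))
E=[]
for r in range(80,300,5):
    x=np.where(m[r,440:520]>0)[0]
    if len(x):E.append((440+x[0],r))
E=np.array(E);cf=np.polyfit(E[:,1],E[:,0],1);uv=[[np.polyval(cf,r),r] for r in(60,330)]
P=onz(c,uv,.19);d=P[0]-P[1];print("front edge",uv,P.round(4),P.mean(0),np.degrees(np.arctan2(d[1],d[0]))-90,np.linalg.norm(d)); print(E[::6])
E
```

```text
[[150.  352.5 348.5]
 [166.  352.5 348.5]
 [182.  352.5 365.5]
 [198.  351.5 365.5]
 [214.  350.5 364.5]
 [230.  351.5 363.5]
 [246.  351.5 363.5]]
358.0 [8.40384615e-02 3.39300385e+02]
[[ 0.4775 -0.2155  0.16  ]
 [ 0.4722 -0.3029  0.16  ]] [ 0.47485701 -0.25919336  0.16      ] -3.4818354256805435
front edge [[np.float64(471.5542132286321), 60], [np.float64(448.00362428269426), 330]] [[ 0.5479 -0.1872  0.19  ]
 [ 0.5204 -0.35    0.19  ]] [ 0.53417026 -0.26860891  0.19      ] -9.59286072298137 0.1650710080829912
[[470  80]
 [468 110]
 [465 140]
 [463 170]
 [459 200]
 [457 230]
 [454 260]
 [452 290]]
```

```bash
sed -i 's/^C=.*/C=np.array([.6067,-.2823,0]);YAW=-9.5/' h.py; python3 - <<'E'
from bench import robot
from h import *
delta(robot,cab(-.132,0,.155),90+YAW)
E
```

```text
tool [ 0.4494 -0.284   0.25  ] [-1.7995e+02 -2.0000e-02  8.0650e+01] t 2.05 w 0.04204599589548225 q [-0.67  0.04  1.36 -0.    1.74 -0.51]
shift mm in tool axes [27.5 23.  95. ] twist 0.15
```

{"api": "carry_out", "payload": {"increments": [[140,[14,11.5,0],0.15],[140,[13.5,11.5,0],0],[140,[0,0,0],0],[140,[0,0,25],0],[140,[0,0,25],0],[140,[0,0,25],0],[140,[0,0,20],0],[140,[0,0,0],0]]}}

```text
time: 2.85
tool_pos: [0.4743, -0.2599, 0.1517]
ee_rot: [-3.134, -0.003, 1.406]
wrist_force: [-0.6, 0.7, -0.8]
width: 0.0427
finger_force: 0.0
```

{"api": "carry_out", "payload": {"increments": [[255,[0,0,0],0],[255,[0,0,0],0],[255,[0,0,0],0],[255,[0,0,0],0]]}}

```text
time: 3.25
tool_pos: [0.4769, -0.2611, 0.1568]
ee_rot: [3.14, 0.001, 1.408]
wrist_force: [-5.0, -0.0, 4.1]
width: 0.0142
finger_force: 2.2
```

{"api": "carry_out", "payload": {"increments": [[255,[0,0,0],0],[255,[0,0,0],0],[255,[0,-10,0],0],[255,[0,-20,0],0],[255,[0,-20,0],0],[255,[0,-20,0],0],[255,[0,-20,0],0],[255,[0,0,0],0]]}}

```text
time: 4.05
tool_pos: [0.3862, -0.2466, 0.1567]
ee_rot: [3.141, 0.003, 1.407]
wrist_force: [-3.3, -0.7, 5.9]
width: 0.0109
finger_force: 30.0
```

{"api": "carry_out", "payload": {"increments": [[255,[0,-10,0],0],[255,[0,-7,0],0],[255,[0,-3,0],0],[255,[0,-2,0],0],[255,[0,0,0],0],[255,[0,0,0],0]]}}

```text
time: 4.65
tool_pos: [0.3701, -0.244, 0.1567]
ee_rot: [3.131, 0.002, 1.409]
wrist_force: [9.8, -4.1, 1.3]
width: 0.0107
finger_force: 30.0
```

{"api": "carry_out", "payload": {"increments": [[140,[0,0,0],0],[140,[0,0,0],0],[140,[0,0,0],0],[140,[0,0,-20],0],[140,[0,0,-40],0],[140,[0,0,-40],0],[60,[-15,30,0],0],[0,[-15,30,0],0]]}}

```text
time: 5.45
tool_pos: [0.421, -0.2821, 0.2572]
ee_rot: [3.14, 0.001, 1.408]
wrist_force: [-0.8, -0.5, -0.4]
width: 0.0549
finger_force: 0.0
```

{"api": "carry_out", "payload": {"increments": [[0,[-15,30,0],0],[0,[-15,20,0],0],[0,[0,0,0],0],[0,[0,0,0],0]]}}

```text
time: 5.85
tool_pos: [0.4643, -0.3189, 0.254]
ee_rot: [-3.138, -0.002, 1.408]
wrist_force: [0.1, -0.5, 0.0]
width: 0.0867
finger_force: 0.0
```

```bash
python3 - <<'E'
from bench import robot
from h import *
c=robot.get_calibration("wrist");im=robot.snapshot("wrist");cv2.imwrite("pics/w2.png",im);np.save("cw2.npy",c["T"])
cv2.imwrite("pics/top2.png",robot.snapshot("top"))
delta(robot,cab(-.13,0,.25),YAW)
print(proj(c,[cab(-.13,0,.176),cab(-.242,.0,.16)]).round(0))
E
```

```text
tool [ 0.4642 -0.3187  0.2553] [-1.7993e+02 -4.0000e-02  8.0680e+01] t 5.95 w 0.09250930545299675 q [-0.7   0.11  1.27  0.    1.76 -0.54]
shift mm in tool axes [59.4  4.8  5.3] twist 90.18
[[333. 154.]
 [168. 153.]]
```

View pics/w2.png

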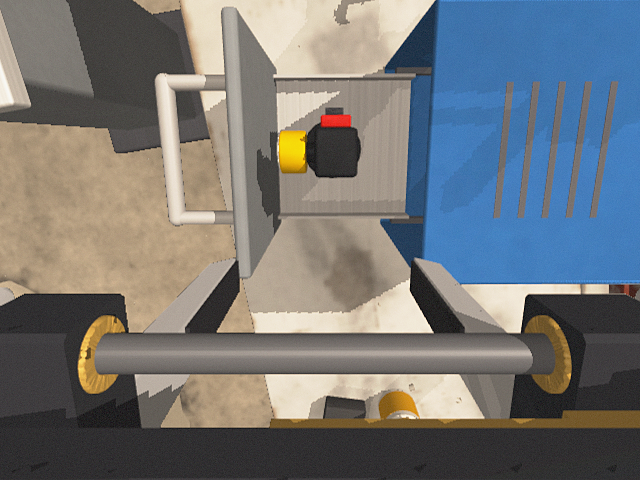

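The picture shows the tray out (handle at (168,150)), the lamp head's top centred near (337,152), the red button on the +y side at (336,121) and the yellow lamp at (292,152). I compute the grip move from this.

```bash
python3 - <<'E'
from bench import robot
from h import *
c=robot.get_calibration("wrist");c["T"]=np.load("cw2.npy");im=cv2.imread("pics/w2.png")
hsv=cv2.cvtColor(im,cv2.COLOR_BGR2HSV)
def box(m): 
    k=max(cv2.findContours(m,0,2)[0],key=cv2.contourArea);return cv2.boundingRect(k),cv2.minAreaRect(k)
roi=np.zeros((480,640),np.uint8);roi[90:200,270:380]=255
red=cv2.inRange(hsv,(0,150,120),(8,255,255))&roi
dark=cv2.inRange(hsv,(0,0,0),(180,255,65))&roi
roi2=cv2.inRange(hsv,(22,150,120),(35,255,255))&roi
br,bd,by=box(red),box(dark),box(roi2);print(br,bd,by)
rc=br[1][0]
print("head top",onz(c,[bd[1][0]],.176),"red",onz(c,[rc],.168),"lamp ctr",onz(c,[by[1][0]],.165))
u=R.from_euler("z",-YAW,degrees=True)
print("cab frame head, red",u.apply(onz(c,[bd[1][0]],.176)-C),u.apply(onz(c,[rc],.168)-C))
cv2.imwrite("pics/c2.png",cv2.resize(np.hstack([im[90:200,270:380],cv2.cvtColor(dark,8)[90:200,270:380]]),None,fx=3.5,fy=3.5,interpolation=0))
E
```

```text
((321, 114, 30, 13), ((335.5, 120.0), (12.0, 29.0), 90.0)) ((306, 123, 55, 55), ((332.31011962890625, 151.34646606445312), (54.323829650878906, 52.820167541503906), 7.352379322052002)) ((279, 131, 26, 40), ((291.5, 150.5), (39.0, 25.0), 90.0))
head top [[ 0.47832357 -0.25910242  0.176     ]] red [[ 0.48357944 -0.24005718  0.168     ]] lamp ctr [[ 0.45176811 -0.25439746  0.165     ]]
cab frame head, red [[-0.13044453  0.00169122  0.176     ]] [[-0.12840411  0.02134273  0.168     ]]
```

View pics/c2.png

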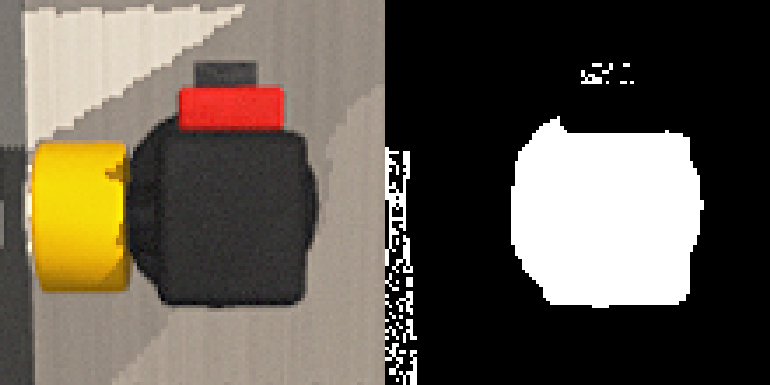

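{"api": "carry_out", "payload": {"increments": [[81,[30,4,0],0],[81,[29,3,0],8.2],[81,[0,0,0],8.2],[81,[0,0,0],8.2],[81,[0,0,0],8.2],[81,[0,0,0],8.2],[81,[0,0,0],8.2],[81,[0,0,0],8.2]]}}

```text
time: 6.75
tool_pos: [0.4805, -0.2616, 0.2562]
ee_rot: [3.141, -0.0, 0.401]
wrist_force: [0.3, 0.2, 0.5]
width: 0.0641
finger_force: 0.0
```

{"api": "carry_out", "payload": {"increments": [[81,[0,0,0],8.2],[81,[0,0,0],8.2],[81,[0,0,0],8.2],[81,[0,0,0],8.2],[81,[0,0,0],0],[81,[0,0,0],0]]}}

```text
time: 7.35
tool_pos: [0.4809, -0.262, 0.256]
ee_rot: [3.141, -0.001, -0.163]
wrist_force: [0.1, 0.2, -0.3]
width: 0.0638
finger_force: 0.0
```

```bash
python3 - <<'E'
from bench import robot
from h import *
delta(robot,cab(-.128,.0015,.149),YAW)
E
```

```text
tool [ 0.4809 -0.262   0.256 ] [ 1.7998e+02 -4.0000e-02 -9.3500e+00] t 7.35 w 0.06376068761808822 q [-0.6   0.08  1.31 -0.    1.75  1.13]
shift mm in tool axes [ -0.6  -2.2 107. ] twist 0.15
```

{"api": "carry_out", "payload": {"increments": [[81,[-0.6,-2.2,0],0.15],[81,[0,0,25],0],[81,[0,0,30],0],[81,[0,0,30],0],[81,[0,0,15],0],[81,[0,0,7],0],[81,[0,0,0],0],[81,[0,0,0],0]]}}

```text
time: 8.15
tool_pos: [0.482, -0.2607, 0.1501]
ee_rot: [3.14, -0.002, -0.169]
wrist_force: [-0.1, -0.2, 0.4]
width: 0.0643
finger_force: 0.0
```

{"api": "carry_out", "payload": {"increments": [[255,[0,0,0],0],[255,[0,0,0],0],[255,[0,0,0],0],[255,[0,0,0],0],[255,[0,0,0],0],[255,[0,0,0],0]]}}

```text
time: 8.75
tool_pos: [0.4817, -0.2608, 0.1495]
ee_rot: [3.141, -0.002, -0.169]
wrist_force: [-0.0, -1.0, 4.7]
width: 0.0324
finger_force: 30.0
```

{"api": "carry_out", "payload": {"increments": [[255,[0,0,-5],0],[255,[0,0,-10],0],[255,[0,0,-12],0],[255,[0,0,-12],0],[255,[0,0,-12],0],[255,[0,0,-12],0],[255,[0,0,-5],0],[255,[0,0,0],0]]}}

```text
time: 9.55
tool_pos: [0.4816, -0.2606, 0.217]
ee_rot: [3.141, -0.001, -0.169]
wrist_force: [3.4, -3.6, -2.9]
width: 0.0326
finger_force: 30.0
```

{"api": "carry_out", "payload": {"increments": [[255,[0,0,-5],0],[255,[0,0,-10],0],[255,[0,0,-10],0],[255,[0,0,-10],0],[255,[0,0,-10],0],[255,[0,0,-10],0],[255,[0,0,-10],0],[255,[0,0,0],0]]}}

```text
time: 10.35
tool_pos: [0.4816, -0.2606, 0.2815]
ee_rot: [3.141, -0.001, -0.169]
wrist_force: [2.9, -3.4, -2.9]
width: 0.0329
finger_force: 30.0
```

{"api": "carry_out", "payload": {"increments": [[255,[0,0,-4],0],[255,[0,0,-3],0],[255,[0,0,-1],0],[255,[0,0,0],0],[255,[0,0,0],0]]}}

```text
time: 10.85
tool_pos: [0.4815, -0.2606, 0.288]
ee_rot: [3.141, 0.0, -0.169]
wrist_force: [3.8, -4.5, -3.3]
width: 0.0326
finger_force: 30.0
```

```bash
python3 - <<'E'
from bench import robot
from h import *
import numpy as np
t=robot.snapshot("top")[140:320,270:470];s=robot.snapshot("side")[150:330,220:420]
cv2.imwrite("pics/fin.png",cv2.resize(np.hstack([t,s]),None,fx=2,fy=2))
E
```

```text
(no output)
```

View pics/fin.png

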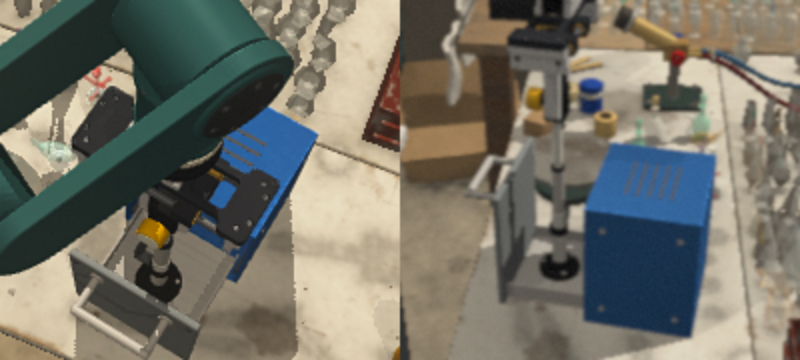

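The mast is up with the head gripped and the tray out. Force has not yet risen at the second stop, so I ease up a little more.

{"api": "carry_out", "payload": {"increments": [[255,[0,0,-1.5],0],[255,[0,0,-1],0],[255,[0,0,0],0],[255,[0,0,0],0],[255,[0,0,0],0]]}}

```text
time: 11.45
tool_pos: [0.4815, -0.2606, 0.2896]
ee_rot: [-3.141, 0.001, -0.169]
wrist_force: [4.4, -4.6, -6.8]
width: 0.0322
finger_force: 30.0
```

```bash
python3 -c "
from bench import robot
print(robot.close_job())"
```

```text
the job is handed in; nothing more can be done
None
```

I handed the job in at about 11.5 s of the 45 s; the hand-in gave no verdict. The tray measured about 108 mm out, up against its stop. The mast was drawn up about 140 mm to its second stop, and the lamp head was still gripped at 30 N. I never went near the glass or the other bench items, and nothing looked disturbed in the last picture.

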